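Cover the round pots in a shop kitchen

TASK

Cover the three round steel pots: pick out the three round lids and put each one on the pot of its own size, fully seated and level, so that every round pot is closed. Leave the pots standing where they are, and do not move the square tub, the square lid, the shaker or the tin.

Things in the scene. Friction and masses are not known exactly. Their poses are not given: they have to be found in the camera images.
- pot_large: The large round pot: open straight-sided stainless steel pot standing on the table, 116 mm outer diameter, 108 mm inner diameter (4 mm wall), 70 mm tall, no handles. Origin at the centre of its underside; its z axis is its own axis, pointing up out of the mouth.
- lid_large_mid (a point): The large round lid: steel disc 124 mm across, 4 mm thick; on top a black upright knob (24 mm diameter, 30 mm tall), below a tapered plug 10 mm deep (92 to 102 mm diameter) that drops into the large pot. Lies on its plug, knob up, 44 mm tall. Point on its axis half-way up: disc underside 12 mm below, knob from 8 mm below to 22 mm above; 82 mm above the pot's underside when seated. z up.
- pot_medium: The medium round pot: open straight-sided stainless steel pot standing on the table, 92 mm outer diameter, 84 mm inner diameter (4 mm wall), 70 mm tall, no handles. Origin at the centre of its underside; its z axis is its own axis, pointing up out of the mouth.
- lid_medium_mid (a point): The medium round lid: steel disc 100 mm across, 4 mm thick; on top a black upright knob (24 mm diameter, 30 mm tall), below a tapered plug 10 mm deep (68 to 78 mm diameter) that drops into the medium pot. Lies on its plug, knob up, 44 mm tall. Point on its axis half-way up: disc underside 12 mm below, knob from 8 mm below to 22 mm above; 82 mm above the pot's underside when seated. z up.
- pot_small: The small round pot: open straight-sided stainless steel pot standing on the table, 68 mm outer diameter, 60 mm inner diameter (4 mm wall), 70 mm tall, no handles. Origin at the centre of its underside; its z axis is its own axis, pointing up out of the mouth.
- lid_small_mid (a point): The small round lid: steel disc 76 mm across, 4 mm thick; on top a black upright knob (24 mm diameter, 30 mm tall), below a tapered plug 10 mm deep (44 to 54 mm diameter) that drops into the small pot. Lies on its plug, knob up, 44 mm tall. Point on its axis half-way up: disc underside 12 mm below, knob from 8 mm below to 22 mm above; 82 mm above the pot's underside when seated. z up.
- tub_square: Square tub: open stainless steel tub, 84 x 84 mm outside, 70 mm tall, 4 mm walls; it stays open. Origin at the centre of its underside, z up.
- lid_square_mid (a point): Square lid: 92 x 92 mm steel plate with the same black knob and 44 mm overall height as the round lids; lies on the table and stays there. Point on its axis, half-way up (22 mm above the table), z up.
- shaker: Shaker: white plastic cylinder with a red domed top, 46 mm diameter, 82 mm tall, standing among the pots; stays where it is. Origin at the centre of its underside, z up.
- tin: Closed food tin with a paper label, 66 mm diameter, 80 mm tall, standing among the pots; stays where it is. Origin at the centre of its underside, z up.
There are look-alikes about, which are no part of the job. What is shaped like the part that bears lid_medium_mid but green or purple is not meant.

How it is judged:
By the outcome, as a careful person would: the job done as asked, in the order asked, and still so for the second after the job is handed in, with the robot touching nothing.
It also fails if it takes over 88 s, if anything falls off the work surface, if the arm or the gripper's body presses on something with over 40 N, if the wrist force passes 120 N, or if a joint passes its speed limit or range.

ROBOT

A 6-joint arm with a two-finger parallel gripper is mounted at the origin on the work surface. World frame = base frame: x ahead of the robot, y to its left, z up, the work surface at z = 0. Lengths are in m, angles in rad, forces in N, time in s.
With the tool pointing down it reaches from about 0.35 to 0.85 m from the base axis. Payload 8.1 kg.
Tool frame: the origin (TCP) lies at the centre of the arm's flange, where the gripper is bolted on; the fingertips stand 186 mm ahead of it and the grasp point (between the pads) lies 167 mm ahead of it; z points along the fingers, y is the direction in which the jaws open and shut (so a half turn about z gives the same grasp; the last joint's range is limited). The gripper opens to 93 mm and grips with 3 to 60 N. Pads are 15 mm wide; open, the fingers measure 128 mm over their backs; the gripper's body (75 mm by 188 mm) begins 65 mm behind the grasp point.
Start: joints at [-1.322, 0.13, 1.488, -0, 1.523, -0.085], TCP at [0.197, -0.567, 0.405] pointing down, gripper open.
Joint ranges: [-2.96, 2.96], [-0.89, 2.26], [0.02, 2.5], [-1.34, 4.48], [0, 2.73], [-2.66, 2.66]. Speed limits (rad/s): [2.39, 2.39, 2.79, 3.14, 3.14, 3.14].

INTERFACE

Orientations are given as a rotation vector (axis times angle).
In Python, from plant import robot, viewer, order gives the robot as it stands.
- The arm moves only by the tool apply_moves, never from a script. Its argument "deltas" is a list of rows, each a list of 3 entries, a list of its own where there are three numbers: the finger opening in mm, from 0 to 93, then the shift along the tool's x, y, z in mm, then the turn about the tool's z in rad. In form: [[grip, [dx, dy, dz], yaw], ...]. A call has 1 to 5 rows; each row shifts and turns the commanded pose from where the row before left it, along the tool's axes as they then stand; what a row does not reach is not made up. A row lasts 1/8 s, in which the tool goes at most 62.5 mm and 10.7 degrees, less where a joint would pass 70% of its speed; a pose out of reach is approached as far as the arm can. A call is refused whole if a number of a shift passes 62.5 or a number of a turn 0.188, either way. A call with a gripper value outside its range is refused whole. The fingers move at their own pace and stop on an object; "grip_force" is the grip in N (left out, the last holds). Time passes only in rows, so rows that do not move let the fingers close. It gives the time, the measured TCP pose, the force and the opening at its end, in the units of the state.
- robot.read_state(): the state, without advancing time (a new reading comes with each control period).
- viewer.read_camera(name): name is "scene" or "top"; returns the picture (480x640x3 uint8, blue, green, red); there is no depth.
- viewer.get_calibration(name): a dict with "fx", "fy", "cx", "cy" (pixels), "distortion" ([k1, k2, p1, p2, k3] as OpenCV has them; the pictures are not rectified), "R" (3x3) and "t" (3): a world point X has camera coordinates R X + t. Camera axes: x right, y down, z forward; pixel columns grow to the right and rows downward; lengths in m; the calibration is good to about 2 mm. A picture is of the moment at which its call begins. get_calibration takes no time and is no camera call.
- order.close_job(): hands the job in, once; it reports no verdict.
The state is a dict: "t": time; "q": joint angles; "dq": joint speeds; "joint_torque": joint torques, N m; "tool_pos": TCP position; "orientation": TCP orientation; "force": force on the tool from outside, world axes, zero at the start; "wrist_torque": the same for the moment, N m; "opening": finger opening in m.
Only numpy, scipy, OpenCV 4.12 (cv2) and the standard library are available. Lean on these libraries where they do the work, as an engineer would, in place of code of your own. Each camera call takes 0.05 s, during which the arm holds its last target. There are 200 camera calls.

## Working session

There is one attempt and no reset: what is moved stays moved. The work goes in short steps, Python scripts to look and compute and a tool call to move; the robot and the scene stay as the last step left them, time stands still between calls to the robot, and variables do not carry over. Pictures are saved under pics/ and viewed, about 12 in all and at most 16, crops included, and the job is handed in when it is done.

Besides the shell and the picture viewer there is one more tool, called after "Call:" in YAML: its name, and indented under it one key for each argument. apply_moves: Moves the arm, as the interface text tells. Its arguments: {"type":"object","properties":{"deltas":{"type":"array"},"grip_force":{"type":"number"}},"required":["deltas"]}

```bash
mkdir -p pics; python3 - <<'E'
from plant import robot, viewer, order
import cv2, numpy as np
for n in("scene","top"):
    cv2.imwrite(f"pics/{n}0.png",viewer.read_camera(n)); c=viewer.get_calibration(n)
    print(n,c, -np.array(c["R"]).T@np.array(c["t"]))
print(robot.read_state())
E
```

```text
scene {'fx': 485.3196078640724, 'fy': 485.3196078640724, 'cx': 313.2872197148657, 'cy': 237.40343511307614, 'distortion': array([-0.05574947,  0.        ,  0.        ,  0.        ,  0.        ]), 'R': array([[ 0.45534229,  0.8902846 , -0.00753176],
       [ 0.5170326 , -0.27130799, -0.81183081],
       [-0.7248039 ,  0.36576674, -0.58384416]]), 't': array([-0.17458981, -0.19818791,  1.46298648])} [ 1.24234603 -0.43344714  0.69194609]
top {'fx': 468.70844812880824, 'fy': 468.70844812880824, 'cx': 318.18901239763966, 'cy': 235.7274337675724, 'distortion': array([0.0040145, 0.       , 0.       , 0.       , 0.       ]), 'R': array([[ 0.00360436, -0.99994226, -0.01012341],
       [-0.98397196, -0.00174153, -0.17831474],
       [ 0.17828681,  0.01060386, -0.98392143]]), 't': array([-0.01410704,  0.46800382,  0.93315867])} [ 0.2941836  -0.02318626  1.00146398]
{'t': 0.1, 'q': array([-1.32240038e+00,  1.31102036e-01,  1.48912441e+00,  2.12323668e-05,
        1.52303507e+00, -8.54075480e-02]), 'dq': array([ 0.00022256, -0.00229894, -0.00189802, -0.00068611, -0.00222147,
        0.00146505]), 'joint_torque': array([ 1.54372119e-03, -5.61340535e+01, -4.93098664e+01,  7.72364647e-02,
        2.90343887e-02, -8.40223311e-05]), 'tool_pos': array([ 0.19655517, -0.56668193,  0.40380756]), 'orientation': array([-3.09629608e+00, -5.21628147e-01,  1.80098300e-04]), 'force': array([0.15497286, 0.22647492, 0.17419847]), 'wrist_torque': array([0.01496758, 0.04197771, 0.04348048]), 'opening': 0.09290061022835856}
```

View pics/scene0.png

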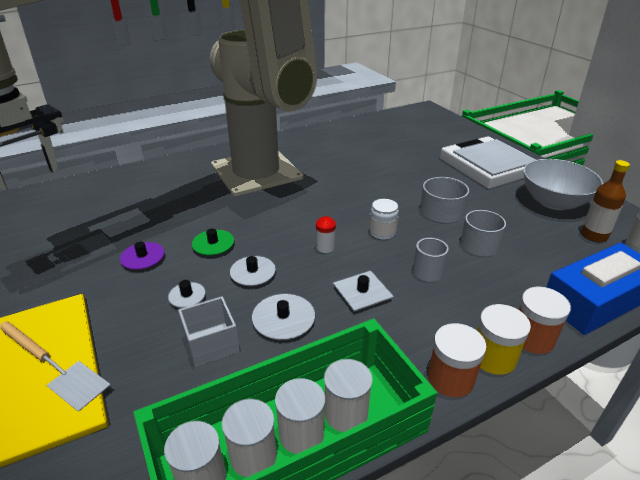

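View pics/top0.png

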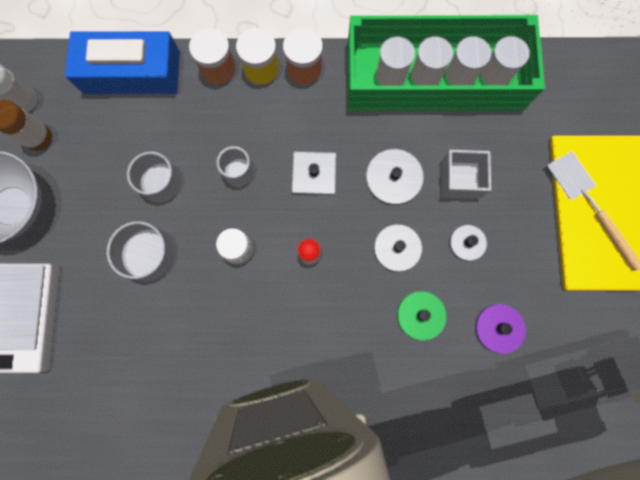

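```bash
cat > h.py <<'E'
import cv2, numpy as np
from plant import robot, viewer
def K(c): return np.array([[c["fx"],0,c["cx"]],[0,c["fy"],c["cy"]],[0,0,1]])
def ray(n,px,z):
    c=viewer.get_calibration(n); R=np.array(c["R"]); t=np.array(c["t"])
    u=cv2.undistortPoints(np.float64(px).reshape(-1,1,2),K(c),np.array(c["distortion"])).reshape(-1,2)
    d=np.c_[u,np.ones(len(u))]@R; o=-R.T@t
    return (o+d*((z-o[2])/d[:,2])[:,None])[:,:2]
def proj(n,P):
    c=viewer.get_calibration(n)
    return cv2.projectPoints(np.float64(P).reshape(-1,1,3),cv2.Rodrigues(np.array(c["R"]))[0],np.array(c["t"]),K(c),np.array(c["distortion"]))[0].reshape(-1,2)
def circ(P,it=5):
    P=np.array(P);m=np.ones(len(P),bool)
    for _ in range(it):
        s=np.linalg.lstsq(np.c_[2*P[m],np.ones(m.sum())],(P[m]**2).sum(1),rcond=None)[0]
        r=np.sqrt(s[2]+s[:2]@s[:2]); e=np.abs(np.hypot(*(P-s[:2]).T)-r); m=e<max(.0015,1.5*np.median(e))
    return s[:2],r,m.sum(),len(P)
E
python3 - <<'E'
from h import *
for n,seeds in(("top",dict(L=(395,176),M=(398,248),S=(469,242),SQ=(314,172))),("scene",dict(L=(283,317),M=(252,270),S=(187,294)))):
    im=cv2.imread(f"pics/{n}0.png"); g=im.min(2)
    for k,(u,v) in seeds.items():
        m=(g>125).astype(np.uint8)
        N,lab,st,ce=cv2.connectedComponentsWithStats(m)
        w=lab[v-18:v+19,u-18:u+19]; ids=np.bincount(w[w>0]); i=ids.argmax()
        c=max(cv2.findContours((lab==i).astype(np.uint8),0,1)[0],key=cv2.contourArea)
        o=circ(ray(n,c.reshape(-1,2),.014)); print(n,k,o)
        # knob: dark blob top
        k2=((g<70)&(cv2.drawContours(np.zeros_like(g),[cv2.convexHull(c)],-1,1,-1)>0))
        ys,xs=np.nonzero(k2); print("   knob px",xs.min(),xs.max(),ys.min(),ys.max(), ray(n,[[xs.mean(),ys.mean()]],.030))
im=cv2.imread("pics/top0.png")[110:300,90:280]
cv2.imwrite("pics/potc.png",cv2.resize(im,None,fx=3.15,fy=3.15,interpolation=cv2.INTER_CUBIC))
E
```

```text
top L (array([ 0.6074639 , -0.17912536]), np.float64(0.06262304562472634), np.int64(158), 160)
   knob px 391 399 169 179 [[ 0.60547012 -0.17800607]]
top M (array([ 0.4488469 , -0.18232836]), np.float64(0.05083167293216567), np.int64(136), 136)
   knob px 394 402 243 251 [[ 0.44359031 -0.17796772]]
top S (array([ 0.46017195, -0.33250313]), np.float64(0.038451413164894435), np.int64(103), 103)
   knob px 465 476 237 246 [[ 0.4589681  -0.33107502]]
top SQ (array([ 0.61552058, -0.0017959 ]), np.float64(0.04999221109487677), np.int64(102), 164)
   knob px 310 317 165 176 [[ 0.61355354 -0.00173845]]
scene L (array([ 0.60485234, -0.17970113]), np.float64(0.06087399562116889), np.int64(151), 154)
   knob px 277 290 300 338 [[ 0.60516375 -0.18013501]]
scene M (array([ 0.4457976 , -0.18253309]), np.float64(0.04869778432315994), np.int64(94), 137)
   knob px 246 257 256 272 [[ 0.44639585 -0.18275701]]
scene S (array([ 0.51948873, -0.32650015]), np.float64(0.06841832048978613), np.int64(151), 228)
   knob px 171 231 282 331 [[ 0.50651529 -0.32376276]]
```

View pics/potc.png

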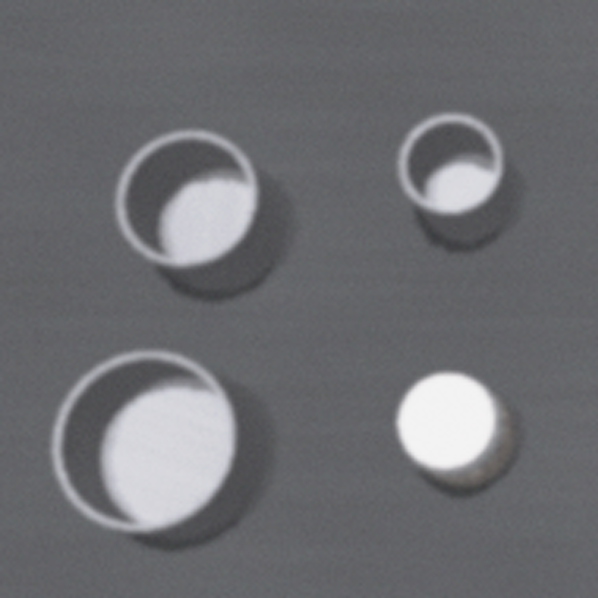

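The crop shows bright rims, with centres at crop pixels of about (451,163) small, (188,198) medium and (144,441) large. Next I'll fit the rim outer contours at z=70 mm in both views.

```bash
python3 - <<'E'
from h import *
for n,seeds in(("top",dict(L=(136,250,34),M=(150,173,28),S=(233,162,22))),("scene",dict(L=(445,190,30),M=(483,222,26),S=(431,248,22)))):
    im=cv2.imread(f"pics/{n}0.png"); g=im.min(2)
    for k,(u,v,R) in seeds.items():
      for th in (135,150):
        m=np.zeros_like(g); cv2.circle(m,(u,v),R+4,1,-1); m=((g>th)&(m>0)).astype(np.uint8)
        p=cv2.convexHull(np.argwhere(m)[:,::-1].astype(np.int32)).reshape(-1,2)
        print(n,k,th,circ(ray(n,p,.07)))
E
```

```text
top L 135 (array([0.43467384, 0.35583562]), np.float64(0.05852621700069644), np.int64(35), 35)
top L 150 (array([0.43461213, 0.35577162]), np.float64(0.057678862063377356), np.int64(32), 32)
top M 135 (array([0.59620922, 0.33931023]), np.float64(0.04648697428747064), np.int64(29), 29)
top M 150 (array([0.59612197, 0.33921325]), np.float64(0.0456122734775882), np.int64(28), 28)
top S 135 (array([0.62005444, 0.16576792]), np.float64(0.03447936193805822), np.int64(23), 23)
top S 150 (array([0.62005264, 0.1656419 ]), np.float64(0.03383279641932957), np.int64(21), 21)
scene L 135 (array([0.46793301, 0.43342148]), np.float64(0.13860402301921756), np.int64(8), 14)
scene L 150 (array([0.46468205, 0.43422792]), np.float64(0.13429959457971205), np.int64(6), 10)
scene M 135 (array([0.59428143, 0.33985644]), np.float64(0.044813810160370594), np.int64(22), 22)
scene M 150 (array([0.59426228, 0.34016711]), np.float64(0.04447474935305635), np.int64(22), 22)
scene S 135 (array([0.61801247, 0.16622824]), np.float64(0.033187000364882584), np.int64(20), 20)
scene S 150 (array([0.61813935, 0.16577302]), np.float64(0.032439573609639304), np.int64(22), 22)
```

```bash
cat > go.py <<'E'
import sys,numpy as np
from plant import robot
from scipy.spatial.transform import Rotation as R
s=robot.read_state(); r=R.from_rotvec(s["orientation"]); p=s["tool_pos"]
P=dict(lS=(459,-332.5),lM=(447.4,-182.4),lL=(606.2,-179.4),pL=(433.6,355.8),pM=(595.2,339.6),pS=(619.1,165.7))
for a in sys.argv[1:]:
    k,z=a.split(","); t=np.array([*P[k],float(z)])/1000
    print(a,(r.inv().apply(t-p)*1000).round(1)); p=t
print((s["tool_pos"]*1000).round(1),s["q"].round(2),s["orientation"].round(4),"F",s["force"].round(1),"t",s["t"],s["opening"])
E
python3 go.py lS,290 lS,204 lS,330 pS,330 pS,264
```

```text
lS,290 [ 324.7 -135.1  114.1]
lS,204 [-0.   0.1 86. ]
lS,330 [   0.    -0.2 -126. ]
pS,330 [ 314.5 -418.2    0.7]
pS,264 [-0.   0.1 66. ]
[ 196.6 -566.7  403.8] [-1.32  0.13  1.49  0.    1.52 -0.09] [-3.0963e+00 -5.2160e-01  2.0000e-04] F [0.2 0.2 0.2] t 0.1 0.09290061022835856
```

Call:
apply_moves:
  deltas:
    - [60,[46,-19,16],0]
    - [60,[46,-19,16],0]
    - [60,[46,-19,16],0]
    - [60,[46,-19,16],0]
    - [60,[46,-19,16],0]

```text
t: 0.72
tool_pos: [0.3837, -0.4004, 0.3239]
orientation: [-3.098, -0.522, 0.0]
force: [0.8, -0.6, 0.7]
opening: 0.0604
```

Call:
apply_moves:
  deltas:
    - [60,[46,-19,16],0]
    - [60,[46,-20,16],0]
    - [60,[0,0,0],0]
    - [60,[0,0,0],0]
  grip_force: 40

```text
t: 1.23
tool_pos: [0.4568, -0.3348, 0.2925]
orientation: [-3.097, -0.523, 0.001]
force: [0.4, -0.7, 0.2]
opening: 0.0599
```

```bash
python3 go.py lS,204 lS,330 pS,330 pS,264; python3 -c "
from h import *
cv2.imwrite('pics/a.png',viewer.read_camera('top')[150:350,370:580].repeat(2,0).repeat(2,1))"
```

```text
lS,204 [ 2.9 -1.4 88.5]
lS,330 [-1.00e-01 -1.00e-01 -1.26e+02]
pS,330 [ 3.149e+02 -4.180e+02 -1.000e-01]
pS,264 [ 0.  0. 66.]
[ 456.8 -334.8  292.5] [-0.72  0.12  1.71 -0.    1.31  0.51] [-3.0974e+00 -5.2330e-01  1.2000e-03] F [ 0.4 -0.7  0.2] t 1.225 0.05986776851161636
```

View pics/a.png

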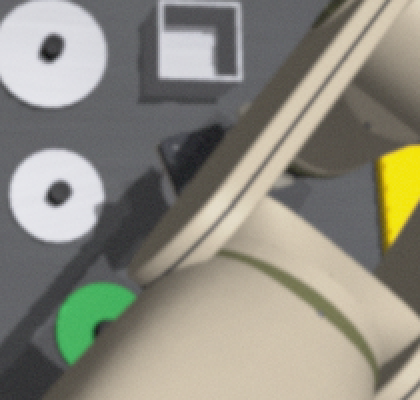

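The arm hides the lid in this view, and the tub and other lids haven't moved. I'll descend on the measured position.

Call:
apply_moves:
  deltas:
    - [60,[3,-1,30],0]
    - [60,[0,0,30],0]
    - [60,[0,0,18],0]
    - [60,[0,0,8],0]
    - [60,[0,0,2],0]

```text
t: 1.9
tool_pos: [0.4593, -0.3333, 0.205]
orientation: [3.098, 0.521, 0.0]
force: [-0.2, 0.1, 1.0]
opening: 0.0601
```

Call:
apply_moves:
  deltas:
    - [15,[0,0,0],0]
    - [15,[0,0,0],0]
    - [15,[0,0,0],0]
    - [15,[0,0,0],0]
    - [15,[0,0,0],0]

```text
t: 2.52
tool_pos: [0.4596, -0.3329, 0.205]
orientation: [3.098, 0.522, 0.0]
force: [-0.3, 0.8, 2.4]
opening: 0.0234
```

Call:
apply_moves:
  deltas:
    - [15,[0,0,-10],0]
    - [15,[0,0,-30],0]
    - [15,[0,0,-30],0]
    - [15,[0,0,-30],0]
    - [15,[0,0,-26],0]

```text
t: 3.15
tool_pos: [0.4594, -0.3328, 0.3326]
orientation: [3.097, 0.522, 0.001]
force: [0.7, 0.7, -0.8]
opening: 0.0228
```

```bash
python3 go.py pS,330 pS,264; python3 -c "
from h import *
cv2.imwrite('pics/b.png',viewer.read_camera('scene')[150:400,100:400].repeat(2,0).repeat(2,1))"
```

```text
pS,330 [ 314.2 -418.7    2.4]
pS,264 [-0.  -0.1 66. ]
[ 459.4 -332.8  332.6] [-0.72  0.09  1.67 -0.    1.39  0.52] [3.0972e+00 5.2180e-01 9.0000e-04] F [ 0.7  0.7 -0.8] t 3.15 0.022795758845809748
```

View pics/b.png

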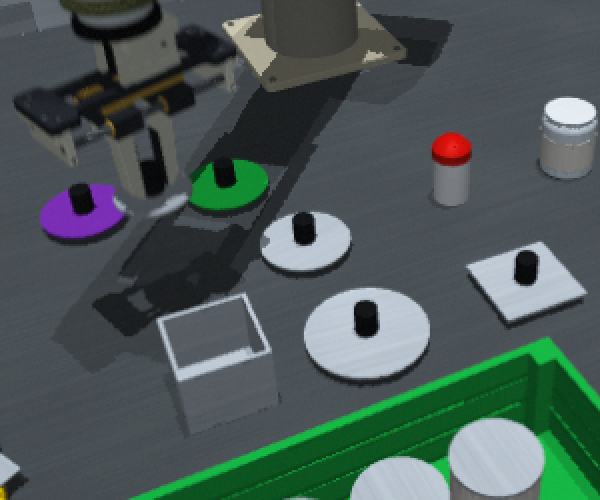

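The small lid is held level between the fingers, at about crop (150,200). Now I'll carry it to the small pot.

Call:
apply_moves:
  deltas:
    - [15,[15,-20,0],0]
    - [15,[30,-40,0],0]
    - [15,[30,-40,0],0]
    - [15,[30,-40,0],0]
    - [15,[30,-40,0],0]

```text
t: 3.82
tool_pos: [0.5281, -0.117, 0.3306]
orientation: [-3.098, -0.522, -0.0]
force: [0.6, -0.6, -0.8]
opening: 0.0231
```

Call:
apply_moves:
  deltas:
    - [15,[30,-40,0],0]
    - [15,[30,-40,0],0]
    - [15,[30,-40,0],0]
    - [15,[30,-40,0],0]
    - [15,[30,-40,0],0]

```text
t: 4.45
tool_pos: [0.6044, 0.1212, 0.3304]
orientation: [3.098, 0.522, -0.0]
force: [0.1, 0.0, -0.2]
opening: 0.0231
```

Call:
apply_moves:
  deltas:
    - [15,[20,-25,0],0]
    - [15,[9,-14,0],0]
    - [15,[0,0,0],0]
    - [15,[0,0,0],0]

```text
t: 4.95
tool_pos: [0.6187, 0.1647, 0.3306]
orientation: [3.098, 0.521, -0.001]
force: [0.3, 0.0, -1.3]
opening: 0.0234
```

```bash
python3 go.py pS,264; python3 -c "
from h import *
cv2.imwrite('pics/c.png',viewer.read_camera('scene')[100:350,320:620].repeat(2,0).repeat(2,1))"
```

```text
pS,264 [ 0.8 -0.8 66.6]
[618.7 164.7 330.6] [ 0.18  0.28  1.45 -0.    1.41  1.42] [ 3.0976e+00  5.2060e-01 -9.0000e-04] F [ 0.3  0.  -1.3] t 4.95 0.023379226740537114
```

View pics/c.png

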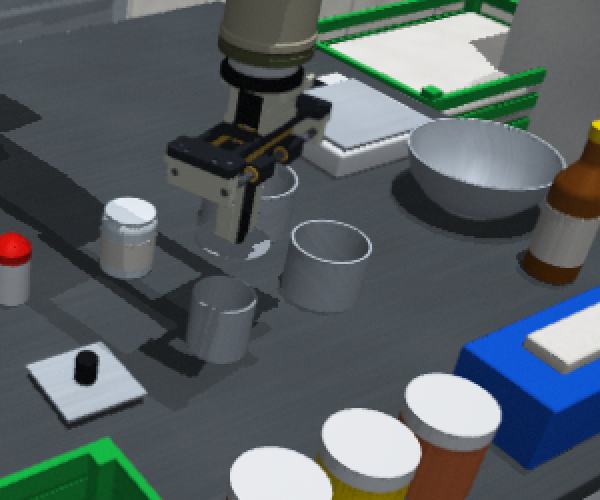

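The lid hangs above the small pot, whose mouth is at about crop (223,290). I'll lower it.

Call:
apply_moves:
  deltas:
    - [15,[1,-1,20],0]
    - [15,[0,0,22],0]
    - [15,[0,0,14],0]
    - [15,[0,0,6],0]
    - [15,[0,0,3],0]

```text
t: 5.62
tool_pos: [0.6195, 0.1671, 0.2655]
orientation: [3.098, 0.522, -0.0]
force: [-0.1, -0.3, -0.8]
opening: 0.0232
```

Call:
apply_moves:
  deltas:
    - [15,[0,0,1],0]
    - [15,[0,0,0],0]

```text
t: 5.88
tool_pos: [0.6197, 0.1672, 0.2654]
orientation: [3.098, 0.522, 0.002]
force: [0.3, 1.0, -1.8]
opening: 0.0234
```

Call:
apply_moves:
  deltas:
    - [50,[0,0,0],0]
    - [50,[0,0,0],0]
    - [50,[0,0,0],0]
    - [50,[0,0,-15],0]
    - [50,[0,0,-30],0]

```text
t: 6.5
tool_pos: [0.6189, 0.1671, 0.3095]
orientation: [3.098, 0.522, -0.004]
force: [-0.2, 0.2, 0.4]
opening: 0.05
```

Call:
apply_moves:
  deltas:
    - [50,[0,0,-20],0]
    - [50,[0,0,0],0]

```text
t: 6.75
tool_pos: [0.6203, 0.1673, 0.3329]
orientation: [-3.098, -0.522, -0.008]
force: [-0.5, -0.3, -0.2]
opening: 0.05
```

```bash
python3 go.py lM,330 lM,205; python3 -c "
from h import *
cv2.imwrite('pics/d.png',viewer.read_camera('scene')[100:350,320:620].repeat(2,0).repeat(2,1))"
```

```text
lM,330 [-278.   273.8    1.7]
lM,205 [-6.00e-01 -1.00e-01  1.25e+02]
[620.3 167.3 332.9] [0.18 0.28 1.45 0.   1.41 1.42] [-3.0978 -0.5219 -0.0081] F [-0.5 -0.3 -0.2] t 6.75 0.0499719727061025
```

View pics/d.png

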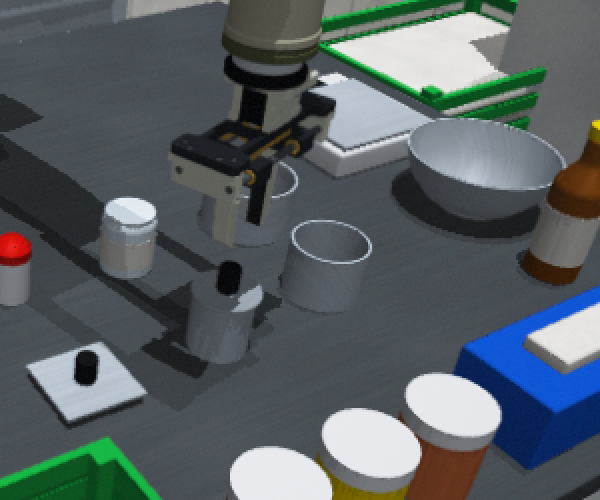

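The small lid sits on its pot, with the knob at about crop (229,278). I'll check that it's level once the arm is clear. Next is the medium lid.

Call:
apply_moves:
  deltas:
    - [60,[-20,20,0],0]
    - [60,[-38,37,0],0]
    - [60,[-40,40,0],0]
    - [60,[-40,40,0],0]
    - [60,[-40,40,0],0]

```text
t: 7.42
tool_pos: [0.5078, -0.0596, 0.3282]
orientation: [-3.097, -0.522, 0.003]
force: [-0.2, -1.3, 0.5]
opening: 0.0598
```

Call:
apply_moves:
  deltas:
    - [60,[-40,40,0],0]
    - [60,[-35,34,0],0]
    - [60,[-25,23,10],0]
    - [60,[0,0,20],0]
    - [60,[0,0,0],0]

```text
t: 8.05
tool_pos: [0.4452, -0.1826, 0.297]
orientation: [-3.095, -0.52, 0.006]
force: [0.1, -0.1, 1.2]
opening: 0.0604
```

```bash
python3 go.py lM,205 lM,330 pM,330 pM,265
```

```text
lM,205 [ 2.4  0.9 92. ]
lM,330 [  -0.4   -0.5 -125. ]
pM,330 [ 310.2 -445.1    0.7]
pM,265 [ 0.2  0.3 65. ]
[ 445.2 -182.6  297. ] [-0.5  -0.11  1.93  0.    1.33  0.74] [-3.095  -0.5197  0.0064] F [ 0.1 -0.1  1.2] t 8.05 0.060426163914981866
```

Call:
apply_moves:
  deltas:
    - [60,[2,1,30],0]
    - [60,[0,0,30],0]
    - [60,[0,0,20],0]
    - [60,[0,0,9],0]
    - [60,[0,0,3],0]

```text
t: 8.68
tool_pos: [0.4489, -0.1828, 0.2077]
orientation: [-3.097, -0.523, 0.001]
force: [-0.8, -0.2, -1.0]
opening: 0.0599
```

Call:
apply_moves:
  deltas:
    - [15,[0,0,0],0]
    - [15,[0,0,0],0]
    - [15,[0,0,0],0]
    - [15,[0,0,0],0]
    - [15,[0,0,0],0]

```text
t: 9.3
tool_pos: [0.4489, -0.1832, 0.208]
orientation: [3.098, 0.522, 0.001]
force: [-0.4, 0.4, 2.0]
opening: 0.0231
```

Call:
apply_moves:
  deltas:
    - [15,[0,0,-10],0]
    - [15,[0,0,-30],0]
    - [15,[0,0,-30],0]
    - [15,[0,0,-30],0]
    - [15,[0,0,-26],0]

```text
t: 9.93
tool_pos: [0.4487, -0.1831, 0.3355]
orientation: [3.097, 0.522, 0.001]
force: [-0.1, 0.9, -0.8]
opening: 0.0234
```

```bash
python3 go.py pM,330 pM,265; python3 -c "
from h import *
cv2.imwrite('pics/e.png',viewer.read_camera('scene')[80:360,120:500].repeat(2,0).repeat(2,1))"
```

```text
pM,330 [ 309.6 -445.8    5.4]
pM,265 [-0. -0. 65.]
[ 448.7 -183.1  335.5] [-0.49 -0.14  1.89  0.    1.4   0.74] [3.0974e+00 5.2180e-01 1.2000e-03] F [-0.1  0.9 -0.8] t 9.925 0.02336545879947672
```

View pics/e.png

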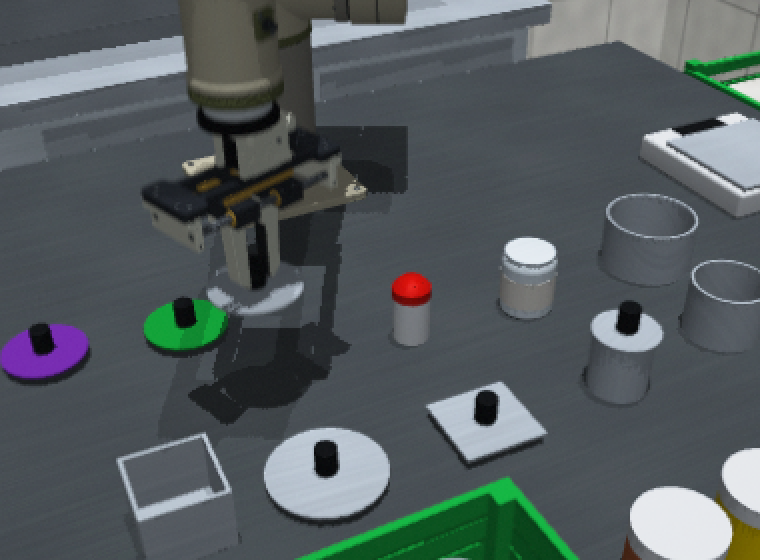

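The medium lid is held, and the small lid is seated level at crop (626,330). I'll carry the medium lid over.

Call:
apply_moves:
  deltas:
    - [15,[15,-22,0],0]
    - [15,[28,-40,0],0]
    - [15,[30,-43,0],0]
    - [15,[30,-43,0],0]
    - [15,[30,-43,0],0]

```text
t: 10.6
tool_pos: [0.5119, 0.0426, 0.3335]
orientation: [3.098, 0.522, 0.0]
force: [0.4, -0.2, -0.9]
opening: 0.0235
```

Call:
apply_moves:
  deltas:
    - [15,[30,-43,0],0]
    - [15,[30,-43,0],0]
    - [15,[30,-43,0],0]
    - [15,[30,-43,0],0]
    - [15,[28,-40,0],0]

```text
t: 11.22
tool_pos: [0.5823, 0.2916, 0.3332]
orientation: [3.098, 0.522, -0.001]
force: [0.3, -1.0, -0.8]
opening: 0.0232
```

Call:
apply_moves:
  deltas:
    - [15,[20,-30,0],0]
    - [15,[9,-13,0],0]
    - [15,[0,0,0],0]
    - [15,[0,0,0],0]

```text
t: 11.72
tool_pos: [0.5956, 0.3386, 0.3335]
orientation: [3.098, 0.52, -0.001]
force: [0.7, -0.1, -1.4]
opening: 0.0232
```

```bash
python3 go.py pM,268
```

```text
pM,268 [ 0.  -1.1 65.5]
[595.6 338.6 333.5] [ 0.44  0.4   1.31 -0.    1.44  1.68] [ 3.0975e+00  5.2040e-01 -1.0000e-03] F [ 0.7 -0.1 -1.4] t 11.725 0.023238065841182366
```

Call:
apply_moves:
  deltas:
    - [15,[0,-1,20],0]
    - [15,[0,0,22],0]
    - [15,[0,0,14],0]
    - [15,[0,0,6],0]
    - [15,[0,0,3],0]

```text
t: 12.35
tool_pos: [0.5954, 0.3406, 0.2685]
orientation: [3.098, 0.522, -0.0]
force: [1.2, -1.9, 1.9]
opening: 0.023
```

Call:
apply_moves:
  deltas:
    - [15,[0,0,1],0]
    - [15,[0,0,0],0]

```text
t: 12.6
tool_pos: [0.5955, 0.3408, 0.2685]
orientation: [3.098, 0.522, 0.002]
force: [0.4, -1.8, 0.6]
opening: 0.0231
```

Call:
apply_moves:
  deltas:
    - [50,[0,0,0],0]
    - [50,[0,0,0],0]
    - [50,[0,0,0],0]
    - [50,[0,0,-15],0]
    - [50,[0,0,-30],0]

```text
t: 13.22
tool_pos: [0.5947, 0.3406, 0.3124]
orientation: [3.097, 0.522, -0.004]
force: [0.4, 0.1, -0.1]
opening: 0.0502
```

Call:
apply_moves:
  deltas:
    - [50,[0,0,-20],0]
    - [50,[0,0,0],0]

```text
t: 13.48
tool_pos: [0.596, 0.3412, 0.3361]
orientation: [-3.096, -0.522, -0.008]
force: [-0.9, 0.2, -0.5]
opening: 0.0501
```

```bash
python3 go.py lL,330 lL,206
```

```text
lL,330 [-161.   495.2    5. ]
lL,206 [-7.00e-01  1.00e-01  1.24e+02]
[596.  341.2 336.1] [0.45 0.4  1.3  0.   1.44 1.68] [-3.0964 -0.5217 -0.008 ] F [-0.9  0.2 -0.5] t 13.475 0.050136357110559346
```

Call:
apply_moves:
  deltas:
    - [60,[-8,25,0],0]
    - [60,[-15,46,0],0]
    - [60,[-16,50,0],0]
    - [60,[-16,50,0],0]
    - [60,[-16,50,0],0]

```text
t: 14.1
tool_pos: [0.6, 0.1071, 0.3315]
orientation: [-3.098, -0.522, 0.002]
force: [0.1, -0.2, 0.2]
opening: 0.0601
```

Call:
apply_moves:
  deltas:
    - [60,[-16,50,0],0]
    - [60,[-16,50,0],0]
    - [60,[-16,50,0],0]
    - [60,[-16,50,0],0]
    - [60,[-14,43,0],0]

```text
t: 14.72
tool_pos: [0.6059, -0.1483, 0.3315]
orientation: [-3.097, -0.521, 0.002]
force: [0.6, 0.4, 0.6]
opening: 0.0604
```

Call:
apply_moves:
  deltas:
    - [60,[-12,31,10],0]
    - [60,[0,0,20],0]
    - [60,[0,0,10],0]
    - [60,[0,0,0],0]

```text
t: 15.22
tool_pos: [0.6048, -0.1782, 0.2907]
orientation: [-3.096, -0.524, 0.004]
force: [0.6, 0.0, 1.5]
opening: 0.0596
```

```bash
python3 go.py lL,206
```

```text
lL,206 [ 1.2  1.8 84.7]
[ 604.8 -178.2  290.7] [-0.37  0.29  1.52  0.    1.34  0.87] [-3.0956 -0.5236  0.0044] F [0.6 0.  1.5] t 15.225 0.059596704668462556
```

Call:
apply_moves:
  deltas:
    - [60,[1,2,30],0]
    - [60,[0,0,28],0]
    - [60,[0,0,17],0]
    - [60,[0,0,7],0]
    - [60,[0,0,2],0]

```text
t: 15.85
tool_pos: [0.6072, -0.181, 0.2092]
orientation: [3.098, 0.522, 0.001]
force: [-0.1, -0.7, -0.2]
opening: 0.0602
```

Call:
apply_moves:
  deltas:
    - [15,[0,0,0],0]
    - [15,[0,0,0],0]
    - [15,[0,0,0],0]
    - [15,[0,0,0],0]
    - [15,[0,0,0],0]
  grip_force: 50

```text
t: 16.48
tool_pos: [0.6069, -0.1812, 0.209]
orientation: [-3.098, -0.522, -0.0]
force: [-0.6, -0.1, 2.3]
opening: 0.0231
```

Call:
apply_moves:
  deltas:
    - [15,[0,0,-10],0]
    - [15,[0,0,-30],0]
    - [15,[0,0,-30],0]
    - [15,[0,0,-30],0]
    - [15,[0,0,-30],0]

```text
t: 17.1
tool_pos: [0.6067, -0.1811, 0.34]
orientation: [-3.098, -0.522, 0.0]
force: [0.5, 0.0, -1.8]
opening: 0.0232
```

```bash
python3 go.py pL,335 ; python3 -c "
from h import *
cv2.imwrite('pics/f.png',viewer.read_camera('scene')[80:360,140:540].repeat(2,0).repeat(2,1))"
```

```text
pL,335 [  12.4 -564.     5. ]
[ 606.7 -181.1  340. ] [-0.37  0.26  1.47 -0.    1.42  0.87] [-3.0978e+00 -5.2190e-01  3.0000e-04] F [ 0.5  0.  -1.8] t 17.1 0.02320127055488529
```

View pics/f.png

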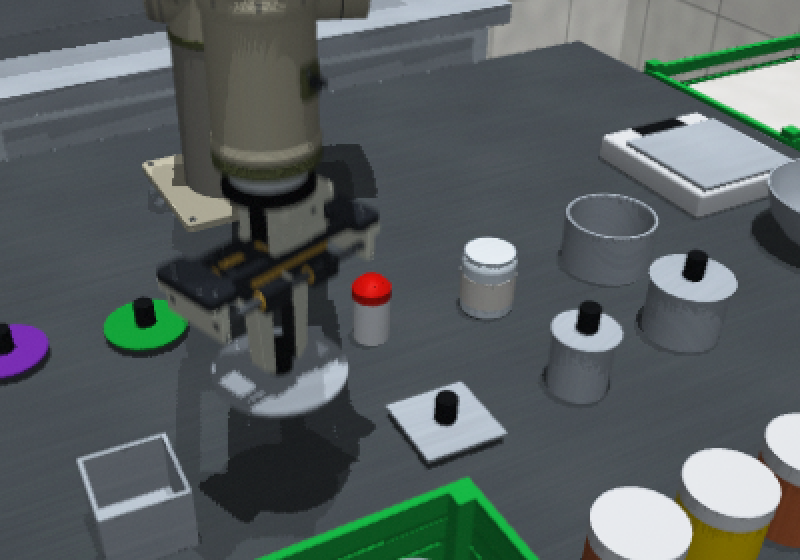

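The large lid is held, and the small and medium lids are seated at crop (587,330) and (692,275). I'll carry the large lid over.

Call:
apply_moves:
  deltas:
    - [15,[0,-24,0],0]
    - [15,[1,-44,0],0]
    - [15,[1,-48,0],0]
    - [15,[1,-48,0],0]
    - [15,[1,-48,0],0]

```text
t: 17.77
tool_pos: [0.5404, 0.0217, 0.3383]
orientation: [-3.098, -0.522, 0.0]
force: [0.8, 0.1, -2.2]
opening: 0.0228
```

Call:
apply_moves:
  deltas:
    - [15,[1,-48,0],0]
    - [15,[1,-48,0],0]
    - [15,[1,-48,0],0]
    - [15,[1,-48,0],0]
    - [15,[1,-48,0],0]

```text
t: 18.4
tool_pos: [0.4664, 0.2501, 0.3384]
orientation: [3.098, 0.522, -0.0]
force: [0.8, -0.4, -2.4]
opening: 0.0226
```

Call:
apply_moves:
  deltas:
    - [15,[1,-46,0],0]
    - [15,[1,-36,0],0]
    - [15,[1,-22,0],0]
    - [15,[0,-8,0],0]
    - [15,[0,0,0],0]

```text
t: 19.02
tool_pos: [0.4333, 0.3555, 0.3384]
orientation: [3.097, 0.523, -0.001]
force: [-0.4, -0.1, -3.0]
opening: 0.0231
```

```bash
python3 go.py pL,269
```

```text
pL,269 [ 0.4 -0.2 69.4]
[433.3 355.5 338.4] [ 0.6   0.06  1.68 -0.    1.4   1.83] [ 3.0973e+00  5.2270e-01 -6.0000e-04] F [-0.4 -0.1 -3. ] t 19.025 0.02305309627119269
```

Call:
apply_moves:
  deltas:
    - [15,[0,0,20],0]
    - [15,[0,0,24],0]
    - [15,[0,0,15],0]
    - [15,[0,0,7],0]
    - [15,[0,0,3],0]

```text
t: 19.65
tool_pos: [0.4336, 0.3554, 0.2694]
orientation: [3.098, 0.521, -0.001]
force: [0.5, -0.1, -2.0]
opening: 0.0231
```

Call:
apply_moves:
  deltas:
    - [15,[0,0,1],0]
    - [15,[0,0,0],0]

```text
t: 19.9
tool_pos: [0.4336, 0.3558, 0.2694]
orientation: [-3.097, -0.522, -0.002]
force: [-0.2, 0.3, -2.4]
opening: 0.0229
```

Call:
apply_moves:
  deltas:
    - [50,[0,0,0],0]
    - [50,[0,0,0],0]
    - [50,[0,0,0],0]
    - [50,[0,0,-15],0]
    - [50,[0,0,-30],0]

```text
t: 20.52
tool_pos: [0.433, 0.3553, 0.3137]
orientation: [3.097, 0.522, -0.004]
force: [1.1, -0.2, 0.0]
opening: 0.0499
```

Call:
apply_moves:
  deltas:
    - [50,[0,0,-40],0]
    - [50,[0,40,-20],0]
    - [50,[0,50,0],0]
    - [50,[0,50,0],0]
    - [50,[0,50,0],0]

```text
t: 21.15
tool_pos: [0.496, 0.1747, 0.3753]
orientation: [-3.098, -0.522, -0.003]
force: [0.4, 0.7, -0.7]
opening: 0.0503
```

Call:
apply_moves:
  deltas:
    - [50,[0,50,0],0]
    - [50,[0,50,0],0]
    - [50,[0,50,0],0]
    - [50,[0,0,0],0]
    - [50,[0,0,0],0]

```text
t: 21.78
tool_pos: [0.5448, 0.0345, 0.3745]
orientation: [-3.098, -0.521, -0.001]
force: [1.3, 0.2, 0.7]
opening: 0.0498
```

```bash
python3 - <<'E'
from h import *
t=viewer.read_camera('top');s=viewer.read_camera('scene');cv2.imwrite('pics/t9.png',t);cv2.imwrite('pics/s9.png',s)
a=t[100:300,60:290].repeat(2,0).repeat(2,1);b=s[130:330,360:560].repeat(2,0).repeat(2,1)
b=cv2.resize(s[150:290,400:520],(340,400));cv2.imwrite('pics/g.png',np.hstack([a,b]))
P=dict(L=(.4336,.3558,.059),M=(.5952,.3396,.05),S=(.6191,.1657,.038))
for n,im in(("top",t),("scene",s)):
  g=im.min(2)
  for k,(x,y,r) in P.items():
    u,v=proj(n,[[x,y,.074]])[0]; R=abs(proj(n,[[x,y,.074],[x+.045,y+.045,.074]])[1]-[u,v]).max()*.9+10
    m=np.zeros_like(g);cv2.circle(m,(int(u),int(v)),int(R),1,-1);m=((g>150)&(m>0)).astype(np.uint8)
    N,lab,st,_=cv2.connectedComponentsWithStats(m);i=1+st[1:,4].argmax()
    p=cv2.convexHull(np.argwhere(lab==i)[:,::-1].astype(np.int32)).reshape(-1,2)
    print(n,k,circ(ray(n,p,.074)))
E
```

```text
top L (array([0.43470504, 0.35608731]), np.float64(0.05813650401526024), np.int64(31), 36)
top M (array([0.59510417, 0.34156719]), np.float64(0.04986581290791858), np.int64(30), 30)
top S (array([0.62785528, 0.16680976]), np.float64(0.030102769479993657), np.int64(8), 10)
scene L (array([0.43070421, 0.35882346]), np.float64(0.06111428996253389), np.int64(22), 23)
scene M (array([0.59298348, 0.34275474]), np.float64(0.0488296115786822), np.int64(22), 22)
scene S (array([0.61712197, 0.16866591]), np.float64(0.0369052930812203), np.int64(20), 21)
```

View pics/g.png

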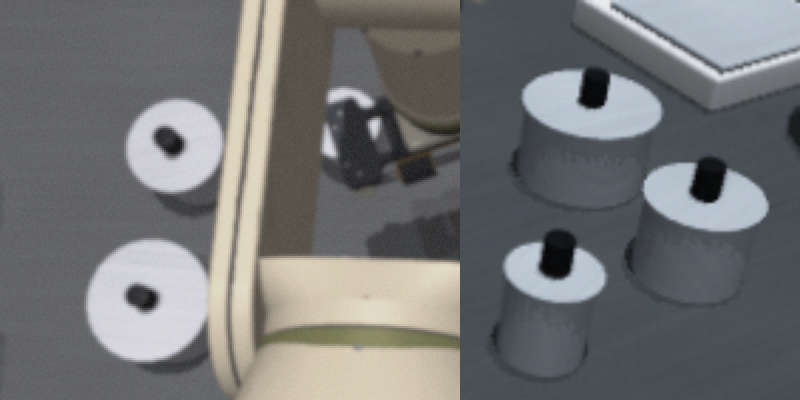

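View pics/s9.png

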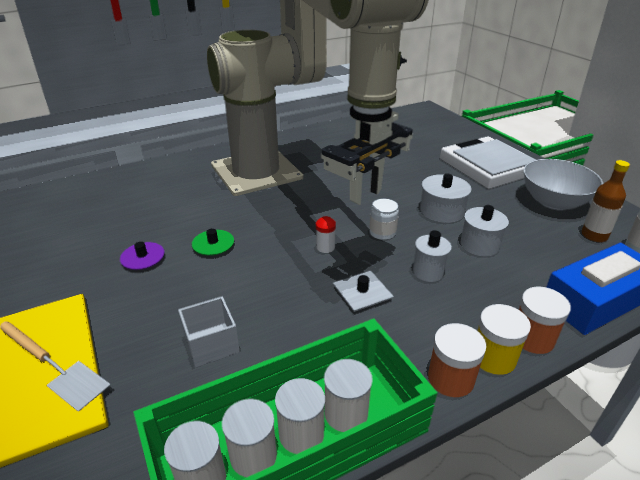

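Both views show the three round lids on their own pots and level, with nothing else moved and the gripper clear. I'll hand it in.

```bash
python3 -c "
from plant import order
print(order.close_job())"
```

```text
the job is handed in; nothing more can be done
None
```

All three round pots are now closed: each round lid sits on the pot of its own size, and I handed the job in at about 22 s of the 88 s allowed. I picked each lid up by its knob, lowered it until its disc was at rim height, released it and backed the gripper away.

**Seating:** In the last scene picture all three lids look seated and level. Their edges fit circles of about 61, 49 and 37 mm radius at the seated height, against true radii of 62, 50 and 38 mm. The measurements before the job read about 1 mm small in the same way. The lid centres are within about 4 mm of the pot centres I measured beforehand.

**Other objects:** The pots, square tub, square lid, shaker, tin and the green and purple lids look unmoved. I checked these by eye only.

**Forces:** Readings at the end of each move stayed at about 3 N or below.

**Check that failed:** In the last top view the arm half hid the small lid, so its circle fit there (30 mm radius, about 9 mm off) is no good. Its seating rests on the scene camera alone.

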